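Line up a floating bush block with an alignment bar

ROBOT

A 7-joint arm with a two-finger parallel gripper is mounted at the origin on a cart in front of the work surface, level with it; the furniture and walls round the work are solid. World frame = base frame: x ahead of the robot, y to its left, z up, the work surface at z = 0. Lengths are in m, angles in degrees, forces in N, time in s.
With the tool pointing down it reaches from about 0.425 to 0.875 m from the base axis. Payload 9.9 kg.
Tool frame: the origin (TCP) lies on the centre line of the jaws, within the pads' length; the fingertips stand 25 mm ahead of it and the grasp point (between the pads) lies 6 mm ahead of it; z points along the fingers, y is the line along which they close (so a half turn about z gives the same grasp; the last joint's range is limited). The gripper opens to 85 mm and grips with 20 to 120 N. Pads are 22 mm wide; open, the fingers measure 114 mm over their backs; the gripper's body (76 mm by 85 mm) begins 54 mm behind the grasp point. The pads swing forward as they close: fully open they stand 13 mm farther back than shut.
Start: joints at [60.057, 32.985, 1.427, 82.34, -0.859, 64.687, -3.237], TCP at [0.287, -0.611, 0.256] pointing down, gripper open.
Joint ranges: [-157.87, 157.87], [-19.46, 123.44], [-87.15, 90], [11.01, 140.99], [-62.26, 242.26], [9.8, 113.94], [-161.44, 161.44]. Speed limits (degrees/s): [127.2, 127.2, 172.46, 172.46, 180, 180, 180].

INTERFACE

Orientations are given as a 3x3 rotation matrix whose columns are the frame's x, y, z axes.
In Python, from plant import env gives the robot as it stands.
- The arm moves only by the tool apply_moves, never from a script. Its arguments are lists of equal length, an entry for each row: "gripper": the opening, from 0 (shut) to 1 (fully open); "travel": the shift along the tool's x, y, z normalised to -1 to 1, where 1 is 2 cm, a list of three; "rot": the turn, a rotation vector about the tool's x, y, z normalised to -1 to 1, where 1 is 6 degrees, a list of three. In form: {"gripper": [gripper, ...], "travel": [[dx, dy, dz], ...], "rot": [[wx, wy, wz], ...]}. A call has 1 to 20 rows; each row shifts and turns the commanded pose from where the row before left it, along the tool's axes as they then stand; what a row does not reach is not made up. A row lasts 1/10 s, in which the tool goes at most 50 mm and 8.59 degrees, less where a joint would pass 70% of its speed; a pose out of reach is approached as far as the arm can. A call with a number of a shift or a turn outside -1 to 1 is refused whole. A call with a gripper value outside its range is refused whole. The fingers move at their own pace and stop on an object; the grip force is fixed at half the most. Time passes only in rows, so rows that do not move let the fingers close. It gives the time, the measured TCP pose, the force, the opening and the grip force at its end, in the units of the state.
- env.state(): the state, without advancing time (a new reading comes with each control period).
- env.snapshot(name): name is "side" or "top"; returns the picture (384x512x3 uint8, blue, green, red); there is no depth.
- env.get_calibration(name): a dict with "K" (3x3 intrinsics, pixels), "pose" (4x4, takes a point from camera to world coordinates). Camera axes: x right, y up, looking along -z (the intrinsics and any distortion apply to the point x, -y, -z); pixel columns grow to the right and rows downward; lengths in m; the calibration is good to about 2 mm. A picture is of the moment at which its call begins. get_calibration takes no time and is no camera call.
- env.finish_job(): hands the job in; it is judged then, once.
The state is a dict: "time_s": time; "joint_positions": joint angles; "joint_vel": joint speeds; "joint_efforts": joint torques, N m; "eef_pos": TCP position; "eef_rot": TCP orientation; "contact_force": force on the tool from outside, world axes, zero at the start; "torque": the same for the moment, N m; "gripper_width": finger opening in m; "finger_force": force on a finger pad.
Only numpy, scipy, OpenCV 4.12 (cv2) and the standard library are available. Lean on these libraries where they do the work, as an engineer would, in place of code of your own. Each camera call takes 0.05 s, during which the arm holds its last target. There are 200 camera calls.

TASK

On the small slide base the blue bush block has slid along its rail out of line with the grey one. Bring it back into line and thread the alignment bar from its rest, nose first, through the grey block's bush and on through the blue block's bush, without forcing it, until its nose stands well clear of the far side. Finish still gripping the bar by its red handle, holding it still through both bushes so that I can tighten the lock screw, and leave the other tools on the bench alone.

Things in the scene. Friction and masses are not known exactly. Their poses are not given: they have to be found in the camera images.
- slide_base: Slide base, fixed: aluminium plate 150 (own x) x 210 (own y) x 12 mm with a fixed grey and a sliding blue block, each 44 mm wide (x), 30 mm thick (y), top 98 mm above the bench. Origin: centre of the underside, z up. The bush line runs along own y at own x = 0, z = 72 mm. Grey block: own y -70 to -40 mm; blue: +40 to +70. Thread the bar toward +y: grey first, then blue.
- fixed_bush (a point): Centre of the mouth of the grey block's bronze bush, at own (0, -77, 72) mm of the slide base, axes alike. In both blocks the bush has a 14 mm bore right through; its flange, 27 mm across, stands 7 mm proud of the block's -y face and is countersunk from 22 mm at the mouth to 14 mm, 6 mm in.
- float_bush (a point): Centre of the mouth of the blue block's bush (same bush), at own (joint value, +33, 72) mm of the slide base, axes alike.
- float_block (a joint): Place of the blue block along its rail, the base's own x, in m: 0 is in line with the grey block, + is toward the base's +x; range -0.025 to 0.025, starts at 0.012 to 0.022. Slides with about 3 N of friction and stays where left. Grip it across its 44 mm width, or push it, 42 to 92 mm above the bench; below 36 mm is its carriage, 54 mm long along x, the rail and end stops at x = +-53 mm.
- bar_rest: Wooden rest for the bar, fixed: 64 (own x) x 160 (own y) x 10 mm, with two black uprights at own y = -55 and +55 mm, 44 mm wide, 12 mm thick, tops 41 mm above the bench, each with a vee notch. The bar lies level in them along own y, its axis 35 mm above the bench. Origin: centre of the underside.
- align_bar: Alignment bar, 0.25 kg: round steel rod, 12 mm thick, with a red hexagonal handle on its tail. Own y runs along it toward the nose. Origin on the axis at the front of the handle's 25 mm collar; the rod reaches 185 mm ahead of it, the last 20 mm tapering. Handle: own y -4 to -66 mm, 22 mm across the flats that face own +-x; end button to -72. Balances 50 mm ahead of the origin.
- bar_nose (a point): Tip of the bar's nose, own (0, 185, 0) mm of the bar; 3 to 4 mm thick there.
- bar_handle (a point): Middle of the red handle, own (0, -35, 0) mm of the bar: grip here, the fingers closing along the bar's own x.
- hex_key: dark hex key, 39 x 105 x 8 mm, lying on the bench to the right of the slide base: leave alone
- spanner: combination spanner, 27 x 150 x 8 mm, lying on the bench at the right: leave alone
- screw_dish: round metal dish of screws, 68 mm across, 17 mm high: leave alone

How it is judged (in metres and radians):
On the way:
1. the bar is through the grey block's bush and its nose has not yet reached the blue block (y of bar_nose in the frame of slide_base between -0.035 and 0.033 m and x of bar_nose in the frame of slide_base between -0.008 and 0.008 m and z of bar_nose in the frame of slide_base between 0.064 and 0.08 m and angle between the y axis of align_bar and the y axis of slide_base, either way round below 0.12 rad), for 0.1 s.
At the end, for the whole second after the job is handed in: Bar through both bushes: nose tip at least 8 mm past the blue block's far face, bar within 5 mm of the bush line at both ends and 0.035 rad of it, blue block within 4 mm of in line, bar still (under 30 mm/s), gripped with over 5 N within 45 mm of mid-handle, clear of its rest (y of bar_nose in the frame of slide_base above 0.078 m and x of bar_nose in the frame of float_bush between -0.005 and 0.005 m and z of bar_nose in the frame of float_bush between -0.005 and 0.005 m and x of align_bar in the frame of fixed_bush between -0.005 and 0.005 m and z of align_bar in the frame of fixed_bush between -0.005 and 0.005 m and angle between the y axis of align_bar and the y axis of slide_base, either way round below 0.035 rad and value of joint float_block between -0.004 and 0.004 m and contact force between the fingers and align_bar above 5 N and contact force between align_bar and bar_rest below 0.2 N and linear speed of align_bar below 0.03 m/s and distance between the grasp point and bar_handle below 0.045 m); the arm keeps its last pose, push and grip.
It fails at once if the bar is forced against the bushes or blocks (over 40 N) (contact force between align_bar and slide_base above 40 N).
It fails at once if a bystander is moved (hex key, spanner or dish by more than 20 mm) (distance of any of hex_key, spanner, screw_dish from where it was at the start of the episode above 0.02 m).
It also fails if it takes over 72 s, if anything falls off the work surface, if the arm or the gripper's body presses on something with over 40 N, if the wrist force passes 120 N, or if a joint passes its speed limit or range.

## Working session

There is one attempt and no reset: what is moved stays moved. The work goes in short steps, Python scripts to look and compute and a tool call to move; the robot and the scene stay as the last step left them, time stands still between calls to the robot, and variables do not carry over. Pictures are saved under pics/ and viewed, at most 10 in all, crops included, and the job is handed in when it is done.

Besides the shell and the picture viewer there is one more tool, called as name(argument=value, ...), one argument or row to a line, values as JSON. apply_moves: Moves the arm, as the interface text tells. Scaled input: -1 to 1 covers 2 cm each way for a shift and 6 degrees each way for a turn. Its arguments: {"type":"object","properties":{"gripper":{"type":"array","items":{"type":"number"}},"travel":{"type":"array","items":{"type":"array","items":{"type":"number"}}},"rot":{"type":"array","items":{"type":"array","items":{"type":"number"}}}},"required":["gripper","travel","rot"]}

```bash
mkdir -p pics
python3 - <<'E'
from plant import env
import cv2,numpy as np
np.set_printoptions(precision=4,suppress=True)
for n in("side","top"):
    cv2.imwrite(f"pics/{n}0.png",env.snapshot(n)); c=env.get_calibration(n); print(n,c)
s=env.state();print(s)
E
```

```text
side {'K': array([[493.6496,   0.    , 258.9826],
       [  0.    , 493.6496, 190.7774],
       [  0.    ,   0.    ,   1.    ]]), 'pose': array([[-0.9993,  0.031 , -0.021 ,  0.5504],
       [-0.0365, -0.682 ,  0.7305,  0.9734],
       [ 0.0083,  0.7307,  0.6826,  1.0403],
       [ 0.    ,  0.    ,  0.    ,  1.    ]])}
top {'K': array([[361.0235,   0.    , 255.428 ],
       [  0.    , 361.0235, 185.058 ],
       [  0.    ,   0.    ,   1.    ]]), 'pose': array([[-0.1302,  0.9705, -0.2029,  0.3866],
       [-0.9915, -0.1272,  0.0281, -0.0627],
       [ 0.0015,  0.2049,  0.9788,  0.896 ],
       [ 0.    ,  0.    ,  0.    ,  1.    ]])}
{'time_s': 0.1, 'joint_positions': array([60.0573, 33.028 ,  1.4239, 82.3793, -0.8589, 64.6873, -3.2385]), 'joint_vel': array([ 0.0012, -0.1912,  0.0186, -0.121 ,  0.0722, -0.12  , -0.0388]), 'joint_efforts': array([  0.0057, -76.73  ,   2.2578, -28.6603,   0.0159,   0.0086,
         0.    ]), 'eef_pos': array([ 0.2866, -0.6107,  0.2555]), 'eef_rot': array([[ 0.9053,  0.4249, -0.0007],
       [ 0.4249, -0.9053,  0.0013],
       [-0.0001, -0.0015, -1.    ]]), 'contact_force': array([-0.2494,  0.4078, -0.4753]), 'torque': array([-0.0228, -0.0108,  0.0224]), 'finger_force': 0.0, 'gripper_width': 0.08553912671512097}
```

View pics/top0.png

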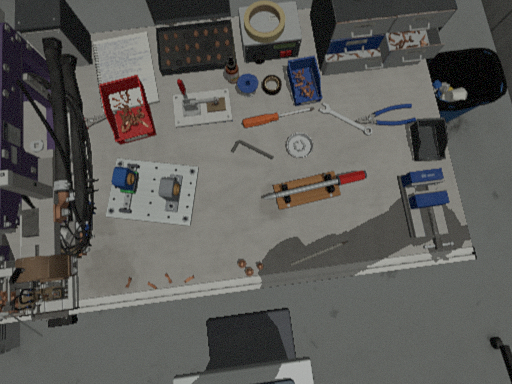

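View pics/side0.png

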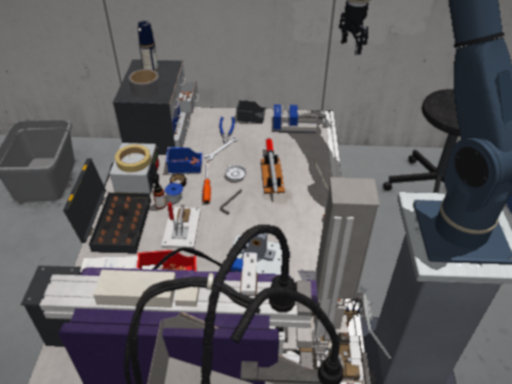

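The top view shows the slide base at about (152,191), with the blue block at (124,179) and the grey one at (171,188). The rest is at (307,190), the bar's nose at (264,195) and its red handle at (350,178). The side view shows the handle at (269,146), with the base mostly hidden. I'll zoom in next.

Run:
```python
import cv2,numpy as np
t=cv2.imread("pics/top0.png")
a=t[150:232,98:208];b=t[162:214,255:375]
cv2.imwrite("pics/crop_base.png",cv2.resize(a,None,fx=7,fy=7,interpolation=cv2.INTER_CUBIC))
cv2.imwrite("pics/crop_bar.png",cv2.resize(b,None,fx=6,fy=6,interpolation=cv2.INTER_CUBIC))
```

```text
(no output)
```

View pics/crop_base.png

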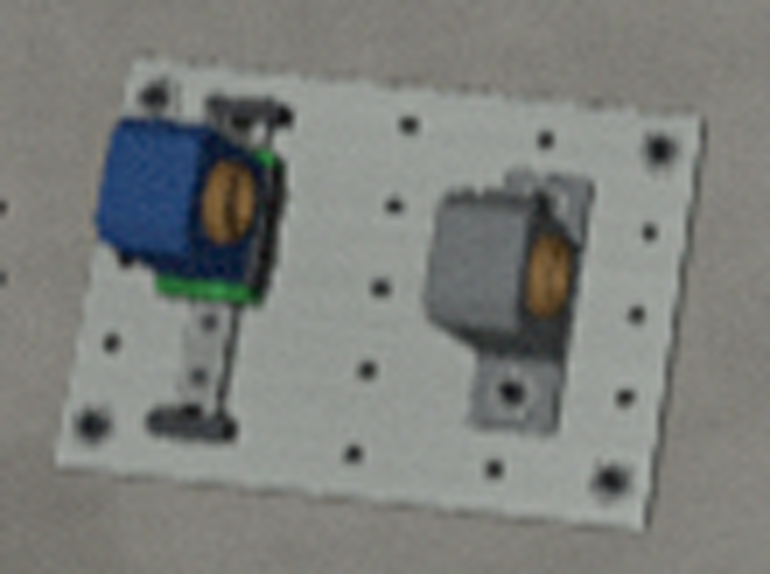

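View pics/crop_bar.png

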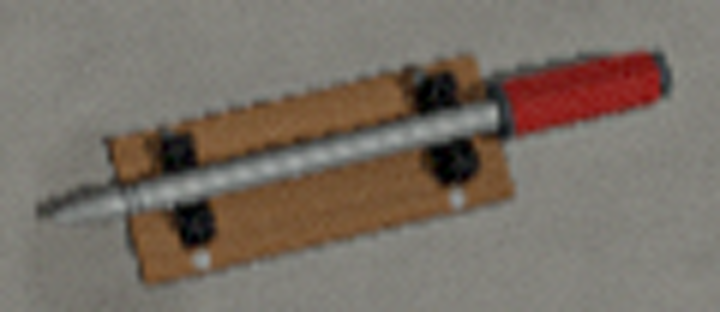

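The base plate's corners in the crop are at (135,60), (705,118), (645,528) and (57,465). The bronze flange centres are at (229,202) on blue and (549,277) on grey. The bar's nose is at (38,210), the collar front at (497,112) and the red end at (665,72).

```bash
cat > h.py <<'E'
import cv2,numpy as np
np.set_printoptions(precision=4,suppress=True)
from plant import env
def ray(cal,uv,z):
    K,P=cal["K"],cal["pose"]; uv=np.atleast_2d(np.asarray(uv,float))
    d=np.c_[(uv[:,0]-K[0,2])/K[0,0],-(uv[:,1]-K[1,2])/K[1,1],-np.ones(len(uv))]@P[:3,:3].T
    return P[:3,3]+d*((z-P[2,3])/d[:,2])[:,None]
def proj(cal,p):
    K,P=cal["K"],cal["pose"]; q=(np.atleast_2d(p)-P[:3,3])@P[:3,:3]
    return np.c_[K[0,0]*q[:,0]/-q[:,2]+K[0,2],K[1,1]*-q[:,1]/-q[:,2]+K[1,2]]
E
python3 - <<'E'
from h import *
c=env.get_calibration("top");cs=env.get_calibration("side")
t=cv2.imread("pics/top0.png");s=cv2.imread("pics/side0.png")
zb=lambda q:np.array([[98,150]])+(np.atleast_2d(q)+.5)/7-.5
zr=lambda q:np.array([[255,162]])+(np.atleast_2d(q)+.5)/6-.5
W=ray(c,zb([(135,60),(705,118),(645,528),(57,465)]),.012)
B=np.array([(75,105),(75,-105),(-75,-105),(-75,105)])/1000
A=W[:,:2]-W[:,:2].mean(0);H=B.T@A;th=np.arctan2(H[0,1]-H[1,0],H[0,0]+H[1,1])
o=W[:,:2].mean(0);R=np.array([[np.cos(th),-np.sin(th)],[np.sin(th),np.cos(th)]])
print("hand base",o,np.degrees(th),"resid mm",(A-B@R.T)*1e3)
# mask
hsv=cv2.cvtColor(t,cv2.COLOR_BGR2HSV)
g=cv2.cvtColor(t,cv2.COLOR_BGR2GRAY)
m=(g>135).astype(np.uint8);r=np.zeros_like(m);r[150:232,98:208]=1;m*=r
m=cv2.morphologyEx(m,cv2.MORPH_OPEN,np.ones((3,3)))
k=max(cv2.findContours(m,0,2)[0],key=cv2.contourArea)[:,0]
w=ray(c,k,.012)[:,:2];rc=cv2.minAreaRect((w*1000).astype(np.float32));print("rect",rc)
base=lambda p:(p[:,:2]-o)@R
bronze=cv2.inRange(hsv,(8,120,60),(22,255,255))*r
for q in cv2.findContours(bronze,0,2)[0]:
    if cv2.contourArea(q)>15:
        M=cv2.moments(q);u=(M["m10"]/M["m00"],M["m01"]/M["m00"]);print("bronze",u,base(ray(c,u,.072))*1e3)
print("bronze hand",base(ray(c,zb([(229,202),(549,277)]),.072))*1e3)
print("top corners blue/grey (z98)",base(ray(c,zb([(118,120),(205,130),(185,265),(98,225),(442,192),(537,200),(520,335),(427,310)]),.098))*1e3)
# bar
N,C,E=ray(c,zr([(38,210),(497,112),(665,72)]),.035)
print("nose,collar,end",N,C,E,np.linalg.norm(N-C),np.linalg.norm(C-E))
def red(im,lo):
    h=cv2.cvtColor(im,cv2.COLOR_BGR2HSV);return cv2.inRange(h,(0,150,70),(8,255,255))|cv2.inRange(h,(172,150,70),(180,255,255))
for im,cc,n,b in((t,c,"top",(330,165,375,195)),(s,cs,"side",(255,130,285,175))):
    m=red(im,0);z=np.zeros_like(m);z[b[1]:b[3],b[0]:b[2]]=1;P=cv2.findNonZero(m*z)[:,0]
    rr=cv2.minAreaRect(P);print(n,rr,len(P));w=ray(cc,[rr[0]],.040);print(w)
    ww=ray(cc,P,.042)[:,:2];l=cv2.fitLine((ww*1000).astype(np.float32),2,0,.01,.01).ravel();print("line",l,np.degrees(np.arctan2(-l[0],l[1])))
d=(N-C)/np.linalg.norm(N-C);print("yaw bar",np.degrees(np.arctan2(-d[0],d[1])))
print("pred side of nose/collar/end",proj(cs,[N,C,E]))
E
```

```text
hand base [0.5884 0.1679] -13.55062090906897 resid mm [[-1.0941 -0.588 ]
 [-0.3799  0.679 ]
 [ 0.9269  0.8076]
 [ 0.547  -0.8986]]
rect ((588.975341796875, 169.06996154785156), (208.3307647705078, 150.5026092529297), 76.49465942382812)
bronze (175.99061032863847, 188.93427230046947) [[  0.6892 -71.6705]]
bronze (130.21097046413502, 178.1054852320675) [[14.9014 38.7095]]
bronze hand [[ 14.1547  38.399 ]
 [  0.2021 -71.7666]]
top corners blue/grey (z98) [[ 32.4353  69.4057]
 [ 32.1238  40.6288]
 [-12.813   39.0358]
 [ -2.7846  69.3386]
 [ 19.815  -39.38  ]
 [ 20.4469 -70.3794]
 [-24.0086 -71.6853]
 [-19.1189 -40.7804]]
nose,collar,end [ 0.5351 -0.0969  0.035 ] [ 0.5509 -0.2877  0.035 ] [ 0.5585 -0.3588  0.035 ] 0.19146515155825347 0.07151581980024978
top ((351.88238525390625, 176.5294189453125), (8.731282234191895, 25.223705291748047), 75.96376037597656) 215
[[ 0.5546 -0.3229  0.04  ]]
line [   0.104    -0.9946  553.8044 -321.7525] -174.0297
side ((269.0799865722656, 144.5599822998047), (11.313708305358887, 5.656854629516602), 81.8698959350586) 65
[[ 0.5561 -0.3217  0.04  ]]
line [   0.0723   -0.9974  556.0773 -318.7005] -175.85335
yaw bar 4.749305079282417
pred side of nose/collar/end [[274.4714 192.504 ]
 [270.399  152.2398]
 [268.5569 138.9535]]
```

The geometry is consistent: base at about (0.588,0.168) with yaw -13.5°, joint about +13 mm, handle at about (0.554,-0.322). The cables near the blue block could be in the arm's way, so I'll check them before moving.

Run:
```python
from h import *
t=cv2.imread("pics/top0.png")[30:260,0:140];s=cv2.imread("pics/side0.png")[215:384,60:380]
a=cv2.resize(t,None,fx=2,fy=2,interpolation=2);b=cv2.resize(s,None,fx=1.6,fy=1.6,interpolation=2)
o=np.zeros((460,800,3),np.uint8);o[:,:280]=a;o[:b.shape[0],285:285+b.shape[1]]=b
cv2.imwrite("pics/machine.png",o)
c=env.get_calibration("side");ct=env.get_calibration("top")
for p in([.601,.222,.098],[.601,.222,.25],[.6,.27,.15],[.6,.27,.3],[0,0,0]):print(p,proj(c,[p]),proj(ct,[p]))
```

```text
[0.601, 0.222, 0.098] [[246.1847 262.9786]] [[117.7827 181.3313]]
[0.601, 0.222, 0.25] [[245.5347 219.5271]] [[ 87.2403 163.667 ]]
[0.6, 0.27, 0.15] [[245.2379 265.218 ]] [[ 85.9489 179.3848]]
[0.6, 0.27, 0.3] [[244.458  219.6538]] [[ 45.7724 160.0642]]
[0, 0, 0] [[461.0306 230.464 ]] [[249.4871 441.815 ]]
```

View pics/machine.png

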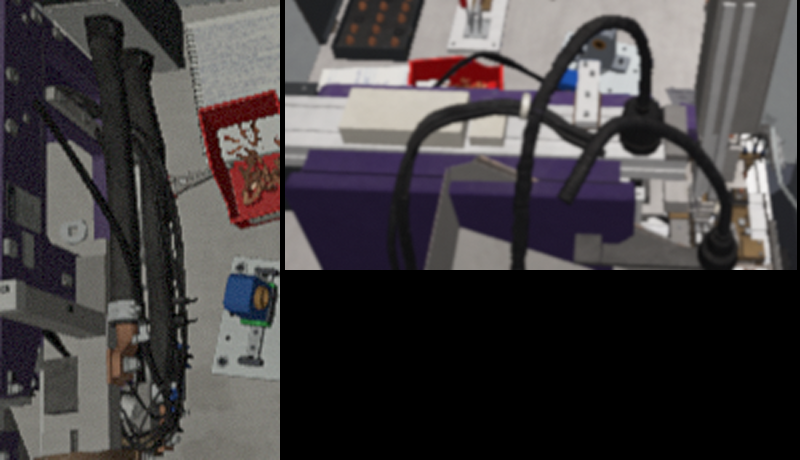

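The cables could sit at about y=0.25, z=0.25, just behind the blue block. I'll reach it with the tool tilted 30°, so the body leans back toward -y.

apply_moves(
  gripper=[1, 1, 1, 1, 1, 1, 1, 1, 1, 1, 1, 1, 1, 1, 1, 1, 1, 1, 1, 1],
  travel=[
    [0.5, -0.4, 0],
    [1, -0.9, 0],
    [1, -0.9, 0],
    [1, -0.9, 0],
    [1, -0.9, 0],
    [1, -0.9, 0],
    [1, -0.9, 0],
    [1, -0.9, 0],
    [1, -0.9, 0],
    [1, -0.9, 0],
    [1, -0.9, 0],
    [1, -0.9, 0],
    [1, -0.9, 0],
    [1, -0.9, 0],
    [1, -0.9, 0],
    [1, -0.9, 0],
    [1, -0.9, 0],
    [1, -0.9, 0],
    [1, -0.9, 0],
    [1, -0.9, 0],
  ],
  rot=[
    [0, 0, 0],
    [0, 0, 0],
    [0, 0, 0],
    [0, 0, 0],
    [0, 0, 0],
    [0, 0, 0],
    [0, 0, 0],
    [0, 0, 0],
    [0, 0, 0],
    [0, 0, 0],
    [0, 0, 0],
    [0, 0, 0],
    [0, 0, 0],
    [0, 0, 0],
    [0, 0, 0],
    [0, 0, 0],
    [0, 0, 0],
    [0, 0, 0],
    [0, 0, 0],
    [0, 0, 0],
  ],
)

```text
time_s: 2.1
eef_pos: [0.491, -0.1265, 0.2563]
eef_rot: [[0.905, 0.425, -0.0], [0.425, -0.905, 0.0], [-0.0, -0.0, -1.0]]
contact_force: [-0.2, 0.0, 1.0]
gripper_width: 0.0855
finger_force: 0.0
```

apply_moves(
  gripper=[1, 1, 1, 1, 1, 1, 1, 1, 1, 1, 1, 1, 1, 1],
  travel=[
    [0, 0, 0],
    [0, 0, 0],
    [0, 0, 0],
    [0, 0, 0],
    [0, 0, 0],
    [0, 0, 0],
    [0, 0, 0],
    [0, 0, 0],
    [0, 0, 0],
    [0, 0, 0],
    [0, 0, 0],
    [0, 0, 0],
    [0, 0, 0],
    [0, 0, 0],
  ],
  rot=[
    [0, 0, -0.5],
    [0, 0, -1],
    [0, 0, -1],
    [0, 0, -1],
    [0, 0, -1],
    [0, 0, -1],
    [0, 0, -1],
    [0, 0, -1],
    [0, 0, -1],
    [0, 1, 0],
    [0, 1, 0],
    [0, 1, 0],
    [0, 1, 0],
    [0, 1, 0],
  ],
)

```text
time_s: 3.5
eef_pos: [0.491, -0.1278, 0.2569]
eef_rot: [[0.206, 0.971, 0.121], [0.839, -0.239, 0.488], [0.503, 0.001, -0.864]]
contact_force: [0.4, 0.6, -0.7]
gripper_width: 0.0854
finger_force: 0.0
```

```bash
cat >> h.py <<'E'
from scipy.spatial.transform import Rotation as Ro
TH=np.radians(-13.5);O=np.array([.5885,.1683,0]);RB=Ro.from_euler('z',TH).as_matrix()
def w(own): return O+RB@(np.array(own)/1000)
def own(p): return RB.T@(np.asarray(p)-O)*1000
def tiltR(deg,RR=RB):  # tool y = own x, tool z down tilted towards own +y
    a=np.radians(deg);x=np.array([0,np.cos(a),np.sin(a)]);y=np.array([1.,0,0]);return RR@np.c_[x,y,np.cross(x,y)]
def need(grasp,R):
    s=env.state();Rc=s["eef_rot"];p=s["eef_pos"]
    print("t",s["time_s"],"own grasp",own(p+Rc[:,2]*.006),"j",s["joint_positions"],"f",s["contact_force"],s["gripper_width"],s["finger_force"])
    print("rot units",np.degrees(Ro.from_matrix(Rc.T@R).as_rotvec())/6,"travel units after turn",R.T@(grasp-R[:,2]*.006-p)/.02," in current axes",Rc.T@(grasp-R[:,2]*.006-p)/.02)
E
python3 -c "
from h import *
R=tiltR(30);need(w([14,55,68])-.12*R[:,2],R)"
```

```text
t 3.5 own grasp [ -25.6391 -307.6518  251.6868] j [ 46.8377  25.5893 -27.2309 106.1811 -22.2618  57.038   20.9381] f [ 0.4491  0.6297 -0.7198] 0.08538705145749227 0.0
rot units [ 0.0383 -0.0368 -0.0448] travel units after turn [11.1123  1.9832 11.0202]  in current axes [11.0787  1.8868 11.0707]
```

apply_moves(
  gripper=[1, 1, 1, 1, 1, 1, 1, 1, 1, 1, 1, 1, 1, 1],
  travel=[
    [0.5, 0.1, 0.5],
    [1, 0.2, 1],
    [1, 0.2, 1],
    [1, 0.2, 1],
    [1, 0.2, 1],
    [1, 0.2, 1],
    [1, 0.2, 1],
    [1, 0.2, 1],
    [1, 0.2, 1],
    [1, 0.1, 1],
    [1, 0.1, 1],
    [0.6, 0.1, 0.5],
    [0, 0, 0],
    [0, 0, 0],
  ],
  rot=[
    [0.04, -0.04, -0.04],
    [0, 0, 0],
    [0, 0, 0],
    [0, 0, 0],
    [0, 0, 0],
    [0, 0, 0],
    [0, 0, 0],
    [0, 0, 0],
    [0, 0, 0],
    [0, 0, 0],
    [0, 0, 0],
    [0, 0, 0],
    [0, 0, 0],
    [0, 0, 0],
  ],
)

```text
time_s: 4.9
eef_pos: [0.5998, 0.1566, 0.1755]
eef_rot: [[0.202, 0.973, 0.114], [0.845, -0.232, 0.483], [0.496, -0.002, -0.868]]
contact_force: [0.4, -0.9, 0.8]
gripper_width: 0.0856
finger_force: 0.0
```

```bash
python3 -c "
from h import *
R=tiltR(30);need(w([14,55,68]),R)
t=env.snapshot('top')[130:232,60:208];cv2.imwrite('pics/pre.png',cv2.resize(t,None,fx=5,fy=5,interpolation=2))"
```

```text
t 4.9 own grasp [ 13.6692  -5.7254 170.2625] j [ 13.9979  33.4864 -27.746  107.6081 -23.6859  32.8832  -2.6788] f [ 0.446  -0.8644  0.8145] 0.08558471214402237 0.0
rot units [-0.0211  0.0474  0.0032] travel units after turn [0.0714 0.0159 5.9462]  in current axes [0.101  0.029  5.9457]
```

View pics/pre.png

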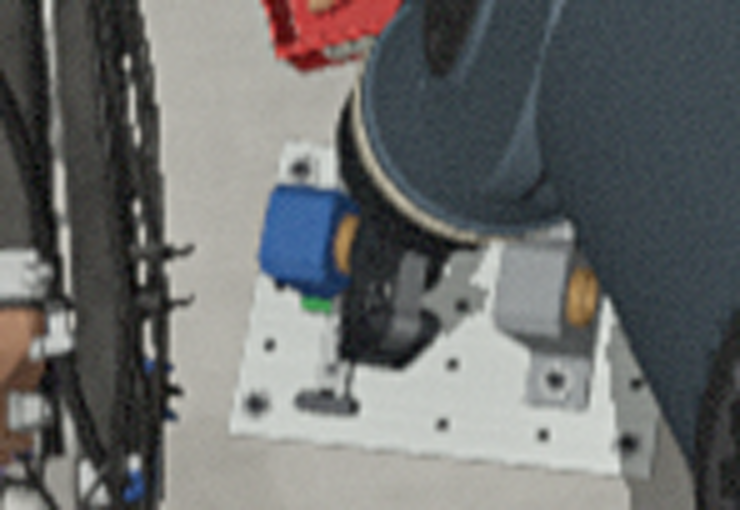

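The gripper is above and on the -y side of the blue block (crop 300,240), its near finger at (390,320), clear of the cables at crop x<190. I'll go in along the tool axis and close.

apply_moves(
  gripper=[1, 1, 1, 1, 1, 1, 1, 1, 1, 1, 1, 1],
  travel=[
    [0.1, 0, 0.5],
    [0, 0, 0.5],
    [0, 0, 0.5],
    [0, 0, 0.5],
    [0, 0, 0.5],
    [0, 0, 0.5],
    [0, 0, 0.5],
    [0, 0, 0.5],
    [0, 0, 0.5],
    [0, 0, 0.5],
    [0, 0, 0.5],
    [0, 0, 0.4],
  ],
  rot=[
    [0, 0, 0],
    [0, 0, 0],
    [0, 0, 0],
    [0, 0, 0],
    [0, 0, 0],
    [0, 0, 0],
    [0, 0, 0],
    [0, 0, 0],
    [0, 0, 0],
    [0, 0, 0],
    [0, 0, 0],
    [0, 0, 0],
  ],
)

```text
time_s: 6.15
eef_pos: [0.6146, 0.2148, 0.0732]
eef_rot: [[0.204, 0.972, 0.115], [0.844, -0.234, 0.483], [0.496, -0.002, -0.868]]
contact_force: [0.4, -0.5, 0.7]
gripper_width: 0.0851
finger_force: 0.0
```

apply_moves(
  gripper=[0.85, 0.75, 0.65, 0.6, 0.55, 0.5, 0.45, 0.4, 0.4, 0.4, 0.4],
  travel=[
    [0, 0, 0],
    [0, 0, 0],
    [0, 0, 0],
    [0, 0, 0],
    [0, 0, 0],
    [0, 0, 0],
    [0, 0, 0],
    [0, 0, 0],
    [0, 0, 0],
    [0, 0, 0],
    [0, 0, 0],
  ],
  rot=[
    [0, 0, 0],
    [0, 0, 0],
    [0, 0, 0],
    [0, 0, 0],
    [0, 0, 0],
    [0, 0, 0],
    [0, 0, 0],
    [0, 0, 0],
    [0, 0, 0],
    [0, 0, 0],
    [0, 0, 0],
  ],
)

```text
time_s: 7.25
eef_pos: [0.6144, 0.2142, 0.0745]
eef_rot: [[0.204, 0.972, 0.115], [0.844, -0.234, 0.483], [0.496, -0.001, -0.868]]
contact_force: [-2.9, -2.5, 5.4]
gripper_width: 0.0434
finger_force: 59.8
```

```bash
python3 -c "
from h import *
R=tiltR(30);need(w([0,55,68]),R)"
```

```text
t 7.25 own grasp [14.5169 53.6204 69.2696] j [  7.9847  43.3627 -28.1445 109.1195 -24.2387  19.7243  -2.571 ] f [-2.9143 -2.4648  5.3546] 0.04335317930563045 59.84929382801056
rot units [-0.0098  0.0402 -0.0109] travel units after turn [ 0.0267 -0.7262  0.0895]  in current axes [ 0.0263 -0.7261  0.0901]
```

Gripped, with the block at own x ≈ 14.5 mm. I'll slide it back.

apply_moves(
  gripper=[0.4, 0.4, 0.4, 0.4, 0.4, 0.4, 0.5, 0.6, 0.8, 1, 1, 1, 1],
  travel=[
    [0, -0.15, 0],
    [0, -0.2, 0],
    [0, -0.2, 0],
    [0, -0.17, 0],
    [0, 0, 0],
    [0, 0, 0],
    [0, 0, 0],
    [0, 0, 0],
    [0, 0, 0],
    [0, 0, 0],
    [0, 0, 0],
    [0, 0, 0],
    [0, 0, 0],
  ],
  rot=[
    [0, 0, 0],
    [0, 0, 0],
    [0, 0, 0],
    [0, 0, 0],
    [0, 0, 0],
    [0, 0, 0],
    [0, 0, 0],
    [0, 0, 0],
    [0, 0, 0],
    [0, 0, 0],
    [0, 0, 0],
    [0, 0, 0],
    [0, 0, 0],
  ],
)

```text
time_s: 8.55
eef_pos: [0.6005, 0.2178, 0.074]
eef_rot: [[0.204, 0.972, 0.115], [0.844, -0.234, 0.483], [0.496, -0.002, -0.868]]
contact_force: [0.1, -1.0, 0.0]
gripper_width: 0.0857
finger_force: 0.0
```

```bash
python3 -c "
from h import *
R=tiltR(30);need(w([0,55,68]),R)"
```

```text
t 8.55 own grasp [ 0.1517 53.8778 68.8374] j [  8.1207  42.8818 -29.0292 111.1601 -24.741   18.0193  -2.4828] f [ 0.1106 -1.0394  0.0071] 0.08565970429967454 0.0
rot units [-0.0118  0.0397 -0.0122] travel units after turn [ 0.0264 -0.008   0.0643]  in current axes [ 0.0267 -0.0079  0.0642]
```

apply_moves(
  gripper=[1, 1, 1, 1, 1, 1, 1, 1, 1, 1, 1, 1, 1, 1, 1, 1, 1, 1, 1, 1],
  travel=[
    [0, 0, -0.5],
    [0, 0, -1],
    [0, 0, -1],
    [0, 0, -1],
    [0, 0, -1],
    [0, 0, -1],
    [0, 0, -1],
    [-1, 0, -1],
    [-1, 0, -1],
    [-1, 0, -1],
    [-1, 0, -1],
    [-1, 0, -1],
    [-1, 0, -1],
    [-1, 0, -1],
    [-1, 0, -0.5],
    [0, 0, 0],
    [0, 0, 0],
    [0, 0, 0],
    [0, 0, 0],
    [0, 0, 0],
  ],
  rot=[
    [0, 0, 0],
    [0, 0, 0],
    [0, 0, 0],
    [0, 0, 0],
    [0, 0, 0],
    [0, 0, 0],
    [0, 0, 0],
    [0, 0, 0],
    [0, 0, 0],
    [0, 0, 0],
    [0, 0, 0],
    [0, 0, 0],
    [0, 0, 0],
    [0, 0, 0],
    [0, 0, 0],
    [0, -1, 0],
    [0, -1, 0],
    [0, -1, 0],
    [0, -1, 0],
    [0, -1, 0],
  ],
)

```text
time_s: 10.55
eef_pos: [0.5358, -0.0531, 0.2391]
eef_rot: [[0.235, 0.972, -0.001], [0.972, -0.235, -0.009], [-0.009, 0.001, -1.0]]
contact_force: [-0.6, 0.5, -0.7]
gripper_width: 0.0855
finger_force: 0.0
```

Run:
```python
from h import *
c=env.get_calibration("top")
yb=np.radians(5.3);RBar=Ro.from_euler('z',yb).as_matrix()
need(np.array([.5545,-.322,.14]),tiltR(0,RBar))
t=env.snapshot("top");cv2.imwrite("pics/top1.png",t)
hsv=cv2.cvtColor(t,cv2.COLOR_BGR2HSV);r=np.zeros(t.shape[:2],np.uint8);r[150:232,98:208]=1
for q in cv2.findContours(cv2.inRange(hsv,(8,120,60),(22,255,255))*r,0,2)[0]:
    if cv2.contourArea(q)>15:
        M=cv2.moments(q);u=(M["m10"]/M["m00"],M["m01"]/M["m00"]);print("bronze",u,own(ray(c,u,.072)[0]))
# bar: red top view, and rod line
P=cv2.findNonZero(cv2.inRange(hsv,(0,150,60),(8,255,255))[165:195,330:375]);print(None if P is None else len(P))
```

```text
t 10.55 own grasp [   0.4527 -227.607   233.1267] j [  9.6433  22.6603 -13.1542 104.1539   6.8228  54.0051 -20.1551] f [-0.6184  0.4831 -0.6952] 0.08548812385472329 0.0
rot units [-0.0053  0.0825 -3.1496] travel units after turn [-13.4752  -0.3117   4.6563]  in current axes [-12.8094   4.0653   4.7698]
bronze (129.4750957854406, 183.5478927203065) [ 1.8922 37.7092 72.    ]
208
```

apply_moves(
  gripper=[1, 1, 1, 1, 1, 1, 1, 1, 1, 1, 1, 1, 1, 1, 1, 1, 1, 1, 1, 1],
  travel=[
    [0, 0, 0],
    [0, 0, 0],
    [0, 0, 0],
    [0, 0, 0],
    [-1, 0, 0],
    [-1, 0, 0.2],
    [-1, 0, 0.3],
    [-1, 0, 0.3],
    [-1, 0, 0.3],
    [-1, 0, 0.3],
    [-1, 0, 0.3],
    [-1, 0, 0.3],
    [-1, -0.1, 0.3],
    [-1, -0.1, 0.3],
    [-1, -0.1, 0.5],
    [-1, 0, 0.5],
    [-1, 0, 0.5],
    [-0.4, 0, 0.5],
    [0, 0, 0],
    [0, 0, 0],
  ],
  rot=[
    [0, 0.08, -1],
    [0, 0, -1],
    [0, 0, -1],
    [0, 0, -0.1],
    [0, 0, 0],
    [0, 0, 0],
    [0, 0, 0],
    [0, 0, 0],
    [0, 0, 0],
    [0, 0, 0],
    [0, 0, 0],
    [0, 0, 0],
    [0, 0, 0],
    [0, 0, 0],
    [0, 0, 0],
    [0, 0, 0],
    [0, 0, 0],
    [0, 0, 0],
    [0, 0, 0],
    [0, 0, 0],
  ],
)

```text
time_s: 12.6
eef_pos: [0.5536, -0.3186, 0.1441]
eef_rot: [[-0.089, 0.996, -0.001], [0.996, 0.089, 0.006], [0.006, -0.001, -1.0]]
contact_force: [-0.1, 0.6, 0.2]
gripper_width: 0.0852
finger_force: 0.0
```

Run:
```python
from h import *
c=env.get_calibration("top")
RBar=Ro.from_euler('z',np.radians(5)).as_matrix()
need(np.array([.5545,-.320,.037]),tiltR(0,RBar)); print(env.state()["eef_pos"])
W=ray(c,np.array([[255,162]])+(np.array([(108,140),(470,55),(512,195),(145,283)])+.5)/6-.5,.01);print(W)
for a,b in((0,1),(3,2)):d=W[a]-W[b];print(np.degrees(np.arctan2(-d[0],d[1])),np.linalg.norm(d))
print("rest ctr",W.mean(0))
t=env.snapshot("top")
hsv=cv2.cvtColor(t,cv2.COLOR_BGR2HSV);r=np.zeros(t.shape[:2],np.uint8);r[150:232,98:208]=1
for q in cv2.findContours(cv2.inRange(hsv,(8,120,60),(22,255,255))*r,0,2)[0]:
    if cv2.contourArea(q)>15:
        M=cv2.moments(q);u=(M["m10"]/M["m00"],M["m01"]/M["m00"]);print("bronze",u,own(ray(c,u,.072)[0]))
# blue / grey top: crop
a=cv2.resize(t[150:232,98:208],None,fx=5,fy=5,interpolation=2);b=cv2.resize(t[150:230,245:385],None,fx=4,fy=4,interpolation=2)
o=np.zeros((410+320,560,3),np.uint8);o[:410,:550]=a;o[410:]=b;cv2.imwrite("pics/c3.png",cv2.resize(o,None,fx=.8,fy=.8,interpolation=3))
```

```text
t 12.6 own grasp [  79.7024 -481.5398  138.1255] j [ 34.9818  36.5998 -14.9907  95.2314  11.2717  49.868   20.5996] f [-0.0757  0.5715  0.2245] 0.08521920651517605 0.0
rot units [-0.0081 -0.0565  0.0169] travel units after turn [-0.0749  0.0389  5.0563]  in current axes [-0.1049  0.043   5.0557]
[ 0.5536 -0.3186  0.1441]
[[ 0.565  -0.1308  0.01  ]
 [ 0.5815 -0.2872  0.01  ]
 [ 0.5201 -0.2941  0.01  ]
 [ 0.5034 -0.1375  0.01  ]]
5.993791473515671 0.15729244754207117
6.071056588010246 0.15751315593137546
rest ctr [ 0.5425 -0.2124  0.01  ]
bronze (175.93809523809523, 189.12857142857143) [  0.1484 -72.0269  72.    ]
bronze (129.3445692883895, 183.8014981273408) [ 1.2632 37.9054 72.    ]
```

View pics/c3.png

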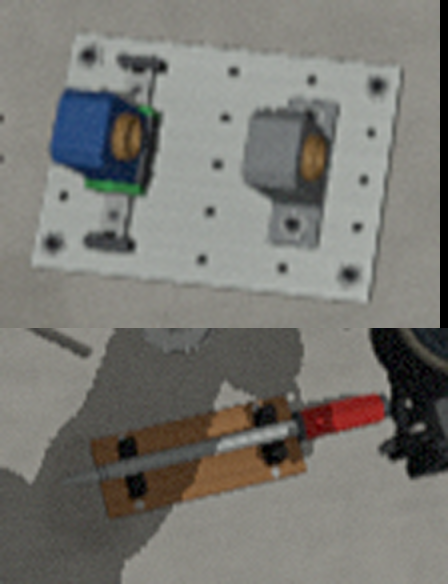

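The blue block is now back in line to within about 1 mm (bronze x of 1.3 against 0.1). The gripper is poised above the red handle, and the rest's yaw is about 6°. I'll descend and grip.

apply_moves(
  gripper=[1, 1, 1, 1, 1, 1, 1, 1, 1, 1, 1, 0.8, 0.6, 0.4, 0.3, 0.2, 0.1, 0, 0, 0],
  travel=[
    [-0.1, 0.04, 0.5],
    [0, 0, 0.5],
    [0, 0, 0.5],
    [0, 0, 0.5],
    [0, 0, 0.5],
    [0, 0, 0.5],
    [0, 0, 0.5],
    [0, 0, 0.5],
    [0, 0, 0.5],
    [0, 0, 0.5],
    [0, 0, 0],
    [0, 0, 0],
    [0, 0, 0],
    [0, 0, 0],
    [0, 0, 0],
    [0, 0, 0],
    [0, 0, 0],
    [0, 0, 0],
    [0, 0, 0],
    [0, 0, 0],
  ],
  rot=[
    [0, -0.06, -0.12],
    [0, 0, 0],
    [0, 0, 0],
    [0, 0, 0],
    [0, 0, 0],
    [0, 0, 0],
    [0, 0, 0],
    [0, 0, 0],
    [0, 0, 0],
    [0, 0, 0],
    [0, 0, 0],
    [0, 0, 0],
    [0, 0, 0],
    [0, 0, 0],
    [0, 0, 0],
    [0, 0, 0],
    [0, 0, 0],
    [0, 0, 0],
    [0, 0, 0],
    [0, 0, 0],
  ],
)

```text
time_s: 14.65
eef_pos: [0.5538, -0.3219, 0.0446]
eef_rot: [[-0.101, 0.995, -0.001], [0.995, 0.101, -0.002], [-0.002, -0.001, -1.0]]
contact_force: [-3.8, -0.2, 6.1]
gripper_width: 0.0207
finger_force: 61.3
```

Run:
```python
from h import *
need(np.array([.5545,-.320,.14]),tiltR(0,Ro.from_euler('z',np.radians(5.8)).as_matrix())); print(env.state()["eef_pos"],env.state()["torque"])
```

```text
t 14.65 own grasp [  80.7088 -484.7214   38.6137] j [ 33.6765  43.6864 -12.8783  99.3109  14.4823  38.6467  18.6581] f [-3.8277 -0.2375  6.0526] 0.02068999878028151 61.323158524464816
rot units [-0.0132  0.0173 -0.0038] travel units after turn [ 0.089   0.0427 -5.0693]  in current axes [ 0.0799  0.0357 -5.0695]
[ 0.5538 -0.3219  0.0446] [0.074  1.0464 0.1695]
```

apply_moves(
  gripper=[0, 0, 0, 0, 0, 0, 0, 0, 0, 0, 0, 0, 0, 0, 0, 0],
  travel=[
    [0, 0, -0.2],
    [0, 0, -0.5],
    [0, 0, -0.8],
    [0, 0, -0.8],
    [0, 0, -0.8],
    [0, 0, -0.8],
    [0, 0, -0.6],
    [0, 0, -0.3],
    [0, 0, 0],
    [0, 0, 0],
    [0, 0, 0],
    [0, 0, 0],
    [0, 0, 0],
    [0, 0, 0],
    [0, 0, 0],
    [0, 0, 0],
  ],
  rot=[
    [0, 0, 0],
    [0, 0, 0],
    [0, 0, 0],
    [0, 0, 0],
    [0, 0, 0],
    [0, 0, 0],
    [0, 0, 0],
    [0, 0, 0],
    [0, 0, 0.4],
    [0, 0, 0.7],
    [0, 0, 0.7],
    [0, 0, 0.7],
    [0, 0, 0.5],
    [0, 0, 0.2],
    [0, 0, 0],
    [0, 0, 0],
  ],
)

```text
time_s: 16.25
eef_pos: [0.5543, -0.3213, 0.1403]
eef_rot: [[0.231, 0.973, -0.001], [0.973, -0.231, -0.002], [-0.002, -0.0, -1.0]]
contact_force: [-0.5, -0.4, -2.5]
gripper_width: 0.0206
finger_force: 60.1
```

Run:
```python
from h import *
need(w([0,-330,100]),tiltR(0))
c=env.get_calibration("top");cs=env.get_calibration("side")
s=env.state();g=s["eef_pos"]+.006*s["eef_rot"][:,2]
b=s["eef_rot"][:,0]
for z in(0,-.004):
  for d in(-.035,.035,.22):print(d,z,proj(c,[g+b*d+[0,0,z]]),proj(cs,[g+b*d+[0,0,z]]))
t=env.snapshot("top");q=env.snapshot("side");cv2.imwrite("pics/t4.png",t);cv2.imwrite("pics/s4.png",q)
a=cv2.resize(t[140:220,210:410],None,fx=4,fy=4,interpolation=2);e=cv2.resize(q[100:220,200:320],None,fx=2.3,fy=2.3,interpolation=2)
o=np.zeros((600,800,3),np.uint8);o[:320]=a;o[322:322+e.shape[0],:e.shape[1]]=e;cv2.imwrite("pics/c4.png",o)
```

```text
t 16.25 own grasp [  81.0645 -484.0887  134.3342] j [31.6481 36.562  -9.4982 95.4767  7.6575 48.5937  5.5757] f [-0.4616 -0.381  -2.5121] 0.020634891203714933 60.13713452266529
rot units [-0.0029  0.0155  0.0272] travel units after turn [ 7.7039 -4.0533  1.7167]  in current axes [ 7.7182 -4.0308  1.7054]
-0.035 0 [[378.6526 168.4473]] [[273.0131 114.923 ]]
0.035 0 [[346.5019 165.276 ]] [[267.4915 127.2526]]
0.22 0 [[262.1085 156.9517]] [[251.0377 163.9937]]
-0.035 -0.004 [[378.0392 168.9041]] [[272.9788 115.9596]]
0.035 -0.004 [[346.0487 165.7477]] [[267.4659 128.3006]]
0.22 -0.004 [[262.0729 157.462 ]] [[251.0415 165.0674]]
```

View pics/c4.png

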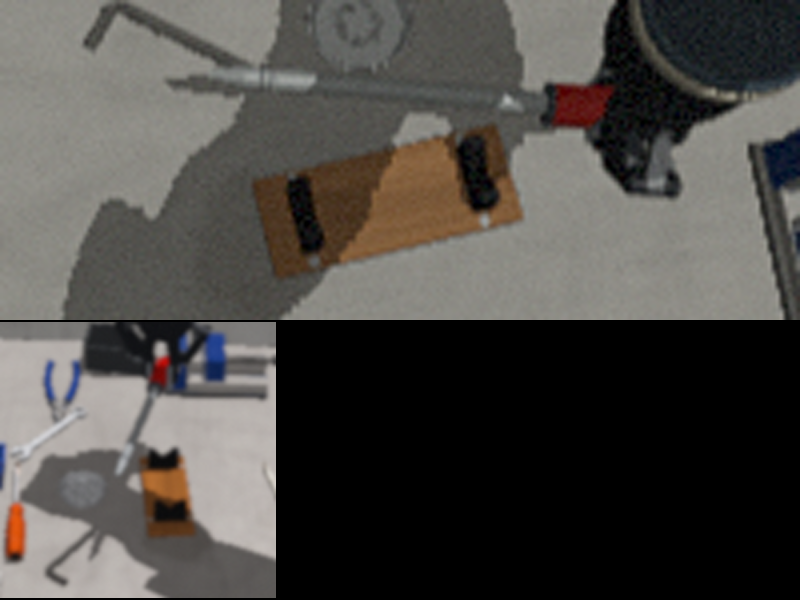

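The bar is held at mid-handle: collar at crop (545,103), tip at about (210,76), both close to the predicted positions. It's parallel to the bush line, so I'll move to the pre-insertion pose.

apply_moves(
  gripper=[0, 0, 0, 0, 0, 0, 0, 0, 0, 0, 0, 0, 0, 0, 0, 0, 0],
  travel=[
    [0.3, -0.2, 0],
    [0.7, -0.4, 0.1],
    [0.9, -0.5, 0.2],
    [0.9, -0.5, 0.2],
    [0.9, -0.5, 0.2],
    [0.9, -0.5, 0.2],
    [0.9, -0.45, 0.2],
    [0.9, -0.4, 0.2],
    [0.8, -0.4, 0.3],
    [0.5, -0.2, 0.3],
    [0, 0, 0.3],
    [0, 0, 0.3],
    [0, 0, 0.3],
    [0, 0, 0.1],
    [0, 0, 0],
    [0, 0, 0],
    [0, 0, 0],
  ],
  rot=[
    [0, 0, 0.03],
    [0, 0, 0],
    [0, 0, 0],
    [0, 0, 0],
    [0, 0, 0],
    [0, 0, 0],
    [0, 0, 0],
    [0, 0, 0],
    [0, 0, 0],
    [0, 0, 0],
    [0, 0, 0],
    [0, 0, 0],
    [0, 0, 0],
    [0, 0, 0],
    [0, 0, 0],
    [0, 0, 0],
    [0, 0, 0],
  ],
)

```text
time_s: 18.05
eef_pos: [0.512, -0.153, 0.0824]
eef_rot: [[0.235, 0.972, 0.0], [0.972, -0.235, -0.002], [-0.002, 0.001, -1.0]]
contact_force: [0.0, 0.4, -3.3]
gripper_width: 0.0208
finger_force: 60.1
```

Run:
```python
from h import *
need(w([0,-330,75.6]),tiltR(0))
c=env.get_calibration("top");cs=env.get_calibration("side")
s=env.state();g=s["eef_pos"]+.006*s["eef_rot"][:,2]-[0,0,.0036];b=s["eef_rot"][:,0]
print("pred nose",own(g+b*.22),proj(c,[g+b*.22]),proj(cs,[g+b*.22]),"bush",proj(c,[w([0,-77,72])]),proj(cs,[w([0,-77,72])]))
t=env.snapshot("top");q=env.snapshot("side");cv2.imwrite("pics/t5.png",t);cv2.imwrite("pics/s5.png",q)
a=cv2.resize(t[150:220,110:290],None,fx=4.4,fy=4.4,interpolation=2);e=cv2.resize(q[160:270,210:340],None,fx=2.6,fy=2.6,interpolation=2)
o=np.zeros((600,800,3),np.uint8);o[:a.shape[0],:a.shape[1]]=a;o[310:310+e.shape[0],:e.shape[1]]=e;cv2.imwrite("pics/c5.png",o)
```

```text
t 18.05 own grasp [   0.6092 -330.3317   76.4444] j [ 16.8448  34.1003  -7.9098 114.4734   8.5776  31.9448 -10.6195] f [ 0.0238  0.3539 -3.3433] 0.020835013355571575 60.12429401278496
rot units [ 0.0049  0.0166 -0.0183] travel units after turn [ 0.0161 -0.0303  0.0422]  in current axes [ 0.0161 -0.0304  0.0422]
pred nose [   1.0299 -110.3325   72.4615] [[192.28   190.4206]] [[263.4333 222.1513]] bush [[178.046  189.4114]] [[260.4961 231.1909]]
```

View pics/c5.png

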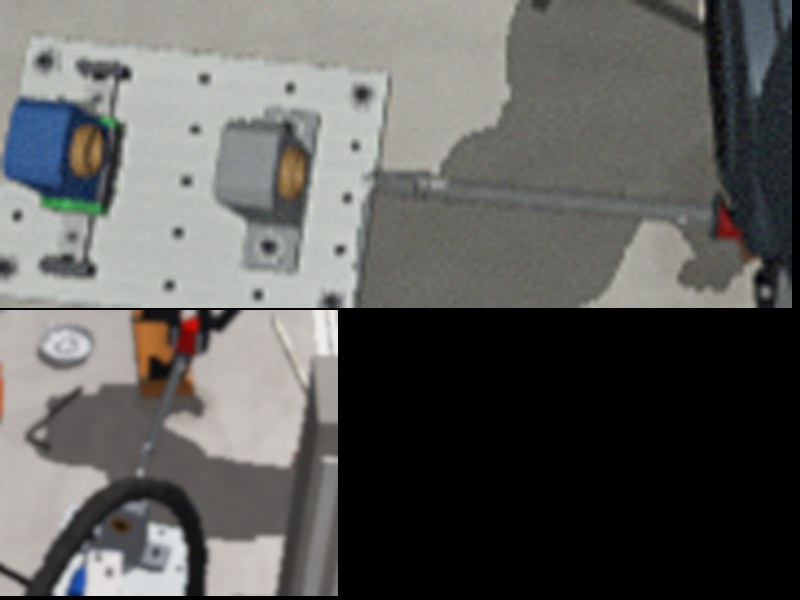

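Tip at crop (368,176), on the bush line within about 1 mm of the grey bush (291,173). I'll advance gently.

apply_moves(
  gripper=[0, 0, 0, 0, 0, 0, 0, 0, 0, 0, 0, 0, 0],
  travel=[
    [0, -0.04, 0.03],
    [0.2, 0, 0],
    [0.2, 0, 0],
    [0.2, 0, 0],
    [0.2, 0, 0],
    [0.2, 0, 0],
    [0.2, 0, 0],
    [0.2, 0, 0],
    [0.2, 0, 0],
    [0.2, 0, 0],
    [0.2, 0, 0],
    [0, 0, 0],
    [0, 0, 0],
  ],
  rot=[
    [0, 0.02, -0.02],
    [0, 0, 0],
    [0, 0, 0],
    [0, 0, 0],
    [0, 0, 0],
    [0, 0, 0],
    [0, 0, 0],
    [0, 0, 0],
    [0, 0, 0],
    [0, 0, 0],
    [0, 0, 0],
    [0, 0, 0],
    [0, 0, 0],
  ],
)

```text
time_s: 19.45
eef_pos: [0.5203, -0.1137, 0.0816]
eef_rot: [[0.233, 0.973, 0.0], [0.973, -0.233, 0.0], [0.0, 0.0, -1.0]]
contact_force: [0.2, -0.2, -3.6]
gripper_width: 0.0206
finger_force: 60.1
```

apply_moves(
  gripper=[0, 0, 0, 0, 0, 0, 0],
  travel=[
    [0.15, 0, 0],
    [0.15, 0, 0],
    [0.15, 0, 0],
    [0.15, 0, 0],
    [0.15, 0, 0],
    [0, 0, 0],
    [0, 0, 0],
  ],
  rot=[
    [0, 0, 0],
    [0, 0, 0],
    [0, 0, 0],
    [0, 0, 0],
    [0, 0, 0],
    [0, 0, 0],
    [0, 0, 0],
  ],
)

```text
time_s: 20.15
eef_pos: [0.5239, -0.0991, 0.0817]
eef_rot: [[0.233, 0.973, 0.0], [0.973, -0.233, 0.0], [0.0, 0.0, -1.0]]
contact_force: [-0.4, -0.1, -2.1]
gripper_width: 0.0205
finger_force: 60.2
```

```bash
cat > st.py <<'E'
from h import *
need(w([0,-130,75.6]),tiltR(0))
s=env.state();g=s["eef_pos"]+.006*s["eef_rot"][:,2]-[0,0,.0036];b=s["eef_rot"][:,0]
print("pred nose",own(g+b*.22),"force own",RB.T@s["contact_force"],"torque own",RB.T@s["torque"])
E
python3 st.py
```

```text
t 20.15 own grasp [  -0.4001 -275.0837   75.6675] j [ 10.6651  34.1014  -7.4414 114.6671   7.9133  31.6902 -15.7143] f [-0.4427 -0.1432 -2.1226] 0.02047400048747233 60.15613571042195
rot units [ 0.0013 -0.003   0.0063] travel units after turn [7.2543 0.02   0.0034]  in current axes [7.2543 0.0248 0.0057]
pred nose [ -0.5452 -55.0838  72.1365] force own [-0.397  -0.2426 -2.1226] torque own [-0.2073 -0.0339  0.0059]
```

apply_moves(
  gripper=[0, 0, 0, 0, 0, 0, 0, 0, 0, 0],
  travel=[
    [0.15, 0, 0],
    [0.15, 0, 0],
    [0.15, 0, 0],
    [0.15, 0, 0],
    [0.15, 0, 0],
    [0.15, 0, 0],
    [0.15, 0, 0],
    [0.15, 0, 0],
    [0, 0, 0],
    [0, 0, 0],
  ],
  rot=[
    [0, 0, 0],
    [0, 0, 0],
    [0, 0, 0],
    [0, 0, 0],
    [0, 0, 0],
    [0, 0, 0],
    [0, 0, 0],
    [0, 0, 0],
    [0, 0, 0],
    [0, 0, 0],
  ],
)

```text
time_s: 21.15
eef_pos: [0.5295, -0.0755, 0.0817]
eef_rot: [[0.233, 0.973, 0.0], [0.973, -0.233, 0.001], [0.001, 0.0, -1.0]]
contact_force: [1.7, 0.9, -2.2]
gripper_width: 0.0207
finger_force: 60.2
```

```bash
python3 st.py
```

```text
t 21.15 own grasp [  -0.419  -250.8614   75.6695] j [  7.9295  34.1898  -7.1992 114.426    7.6205  31.8063 -17.9759] f [ 1.6571  0.8684 -2.2437] 0.020744354276014263 60.20604274235666
rot units [ 0.0015 -0.0055  0.0075] travel units after turn [6.0432 0.021  0.0035]  in current axes [6.0432 0.0258 0.0069]
pred nose [ -0.5923 -30.8615  72.1959] force own [ 1.4086  1.2313 -2.2437] torque own [ 0.0201 -0.107  -0.1328]
```

apply_moves(
  gripper=[0, 0, 0, 0, 0, 0, 0, 0, 0, 0, 0, 0],
  travel=[
    [0.1, 0.02, 0],
    [0.2, 0, 0],
    [0.2, 0, 0],
    [0.2, 0, 0],
    [0.2, 0, 0],
    [0.2, 0, 0],
    [0.2, 0, 0],
    [0.2, 0, 0],
    [0.2, 0, 0],
    [0.2, 0, 0],
    [0, 0, 0],
    [0, 0, 0],
  ],
  rot=[
    [0, 0, 0.01],
    [0, 0, 0],
    [0, 0, 0],
    [0, 0, 0],
    [0, 0, 0],
    [0, 0, 0],
    [0, 0, 0],
    [0, 0, 0],
    [0, 0, 0],
    [0, 0, 0],
    [0, 0, 0],
    [0, 0, 0],
  ],
)

```text
time_s: 22.35
eef_pos: [0.5387, -0.0388, 0.0817]
eef_rot: [[0.234, 0.972, 0.0], [0.972, -0.234, 0.0], [0.0, 0.0, -1.0]]
contact_force: [0.0, -0.3, -3.5]
gripper_width: 0.0208
finger_force: 60.2
```

```bash
python3 st.py
```

```text
t 22.35 own grasp [  -0.0453 -212.9621   75.6566] j [  3.6752  34.4785  -6.7827 113.6617   7.1561  32.2396 -21.4996] f [ 0.0114 -0.2949 -3.5327] 0.020812806494043604 60.21434567403048
rot units [ 0.0005 -0.0041 -0.0024] travel units after turn [4.1482 0.0023 0.0028]  in current axes [4.1482 0.0013 0.0046]
pred nose [ 0.0089  7.0379 72.1521] force own [ 0.0799 -0.2841 -3.5327] torque own [-0.1269 -0.0553 -0.0744]
```

apply_moves(
  gripper=[0, 0, 0, 0, 0, 0, 0, 0, 0, 0, 0, 0, 0, 0],
  travel=[
    [0.15, 0, 0],
    [0.15, 0, 0],
    [0.15, 0, 0],
    [0.15, 0, 0],
    [0.15, 0, 0],
    [0.15, 0, 0],
    [0.15, 0, 0],
    [0.15, 0, 0],
    [0.15, 0, 0],
    [0.15, 0, 0],
    [0.15, 0, 0],
    [0.15, 0, 0],
    [0, 0, 0],
    [0, 0, 0],
  ],
  rot=[
    [0, 0, 0],
    [0, 0, 0],
    [0, 0, 0],
    [0, 0, 0],
    [0, 0, 0],
    [0, 0, 0],
    [0, 0, 0],
    [0, 0, 0],
    [0, 0, 0],
    [0, 0, 0],
    [0, 0, 0],
    [0, 0, 0],
    [0, 0, 0],
    [0, 0, 0],
  ],
)

```text
time_s: 23.75
eef_pos: [0.5471, -0.0038, 0.0817]
eef_rot: [[0.234, 0.972, 0.0], [0.972, -0.234, 0.0], [0.0, 0.0, -1.0]]
contact_force: [-0.6, 0.3, -2.0]
gripper_width: 0.0205
finger_force: 60.2
```

```bash
python3 st.py
```

```text
t 23.75 own grasp [  -0.0363 -176.9851   75.6612] j [ -0.2434  34.8695  -6.4228 112.6336   6.7322  32.8366 -24.6991] f [-0.6409  0.3162 -2.0109] 0.02054531780574785 60.229262507054955
rot units [ 0.0003 -0.004  -0.0025] travel units after turn [2.3494 0.0018 0.0031]  in current axes [2.3494 0.0012 0.0041]
pred nose [ 0.0223 43.0149 72.1541] force own [-0.697   0.1578 -2.0109] torque own [-0.168   0.0131 -0.0211]
```

apply_moves(
  gripper=[0, 0, 0, 0, 0, 0, 0, 0, 0, 0],
  travel=[
    [0.1, 0, 0],
    [0.15, 0, 0],
    [0.15, 0, 0],
    [0.15, 0, 0],
    [0.15, 0, 0],
    [0.15, 0, 0],
    [0.15, 0, 0],
    [0.15, 0, 0],
    [0, 0, 0],
    [0, 0, 0],
  ],
  rot=[
    [0, 0, 0],
    [0, 0, 0],
    [0, 0, 0],
    [0, 0, 0],
    [0, 0, 0],
    [0, 0, 0],
    [0, 0, 0],
    [0, 0, 0],
    [0, 0, 0],
    [0, 0, 0],
  ],
)

```text
time_s: 24.75
eef_pos: [0.5527, 0.0187, 0.0817]
eef_rot: [[0.234, 0.972, 0.0], [0.972, -0.234, 0.001], [0.001, 0.0, -1.0]]
contact_force: [0.2, 0.6, -1.8]
gripper_width: 0.021
finger_force: 60.2
```

```bash
python3 st.py
```

```text
t 24.75 own grasp [   0.0989 -153.8532   75.7401] j [ -2.6805  35.1855  -6.2073 111.7887   6.4611  33.3208 -26.6805] f [ 0.2462  0.6292 -1.8052] 0.020993352495327678 60.199441232252866
rot units [ 0.0031 -0.0062 -0.0027] travel units after turn [ 1.1929 -0.0048  0.007 ]  in current axes [ 1.1929 -0.0052  0.0078]
pred nose [ 0.1616 66.1467 72.2838] force own [ 0.0925  0.6693 -1.8052] torque own [-0.0346 -0.1709 -0.1189]
```

apply_moves(
  gripper=[0, 0, 0, 0, 0, 0, 0, 0, 0, 0, 0, 0, 0],
  travel=[
    [0.1, 0, 0],
    [0.15, 0, 0],
    [0.15, 0, 0],
    [0.15, 0, 0],
    [0.15, 0, 0],
    [0.15, 0, 0],
    [0.15, 0, 0],
    [0.15, 0, 0],
    [0.15, 0, 0],
    [0, 0, 0],
    [0, 0, 0],
    [0, 0, 0],
    [0, 0, 0],
  ],
  rot=[
    [0, 0, 0],
    [0, 0, 0],
    [0, 0, 0],
    [0, 0, 0],
    [0, 0, 0],
    [0, 0, 0],
    [0, 0, 0],
    [0, 0, 0],
    [0, 0, 0],
    [0, 0, 0],
    [0, 0, 0],
    [0, 0, 0],
    [0, 0, 0],
  ],
)

```text
time_s: 26.05
eef_pos: [0.5586, 0.0436, 0.0817]
eef_rot: [[0.234, 0.972, 0.0], [0.972, -0.234, 0.0], [0.0, 0.0, -1.0]]
contact_force: [1.1, -0.1, -2.5]
gripper_width: 0.0208
finger_force: 60.2
```

```bash
python3 st.py
python3 - <<'E'
from h import *
t=env.snapshot("top");cv2.imwrite("pics/t6.png",t)
cv2.imwrite("pics/c6.png",cv2.resize(t[145:225,90:220],None,fx=6,fy=6,interpolation=2))
c=env.get_calibration("top");print("nose px in crop",(proj(c,[w([0,92,72]),w([0,70,72]),w([0,-93,72])])-[90,145])*6)
E
```

```text
t 26.05 own grasp [   0.0052 -128.2101   75.6919] j [ -5.3418  35.6127  -5.9588 110.6941   6.1747  33.9843 -28.853 ] f [ 1.057  -0.1408 -2.4897] 0.020813244429106936 60.203716659452766
rot units [ 0.0003 -0.0035 -0.0059] travel units after turn [-0.0894 -0.0003  0.0046]  in current axes [-0.0894 -0.0002  0.0046]
pred nose [ 0.1411 91.7898 72.1736] force own [ 1.0607  0.1099 -2.4897] torque own [ 0.0472 -0.1173 -0.1188]
nose px in crop [[ 98.2152 221.6707]
 [154.0037 227.482 ]
 [569.1718 270.7285]]
```

View pics/c6.png

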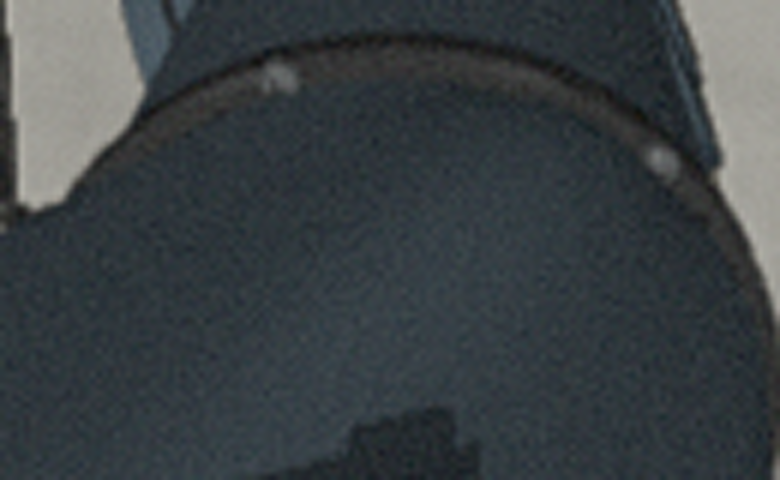

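The arm hides the bushes in this view. Contact forces stayed under about 4 N all the way in, and the bar's nose computes to y ≈ +92 mm. I'll go 3 mm further for margin, hold, then hand in.

apply_moves(
  gripper=[0, 0, 0, 0, 0, 0],
  travel=[
    [0.08, 0, 0],
    [0.08, 0, 0],
    [0, 0, 0],
    [0, 0, 0],
    [0, 0, 0],
    [0, 0, 0],
  ],
  rot=[
    [0, 0, 0],
    [0, 0, 0],
    [0, 0, 0],
    [0, 0, 0],
    [0, 0, 0],
    [0, 0, 0],
  ],
)

```text
time_s: 26.7
eef_pos: [0.5594, 0.0469, 0.0817]
eef_rot: [[0.234, 0.972, 0.0], [0.972, -0.234, 0.0], [0.0, 0.0, -1.0]]
contact_force: [0.1, 0.7, -2.2]
gripper_width: 0.0208
finger_force: 60.2
```

```bash
python3 st.py; python3 -c "
from plant import env
print(env.finish_job())"
```

```text
t 26.7 own grasp [   0.0208 -124.8445   75.7216] j [ -5.6766  35.6694  -5.9337 110.54     6.1372  34.0726 -29.1189] f [ 0.0568  0.6928 -2.2177] 0.020762643674452828 60.210032374598086
rot units [ 0.001  -0.0045 -0.0045] travel units after turn [-0.2576 -0.001   0.0061]  in current axes [-0.2576 -0.0009  0.006 ]
pred nose [ 0.1249 95.1555 72.2245] force own [-0.1065  0.6869 -2.2177] torque own [ 0.024  -0.135  -0.1803]
the job is handed in; nothing more can be done
None
```

I handed the job in at 26.7 s with the blue block back in line to about 1 mm and the bar held by its handle through both bushes; its nose computes to about 25 mm past the blue block, though the arm hid the final view so that comes from the arm's pose, and no verdict came back.

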